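Make up two flow-reactor kits

ROBOT

A 6-joint arm with a two-finger parallel gripper is mounted at the origin on the work surface. World frame = base frame: x ahead of the robot, y to its left, z up, the work surface at z = 0. Lengths are in mm, angles in rad, forces in N, time in s.
With the tool pointing down it reaches from about 275 to 750 mm from the base axis. Payload 10.2 kg.
Tool frame: the origin (TCP) lies at the centre of the arm's flange, where the gripper is bolted on; the fingertips stand 173 mm ahead of it and the grasp point (between the pads) lies 155 mm ahead of it; z points along the fingers, y is the line along which they close (so a half turn about z gives the same grasp; the last joint's range is limited). The gripper opens to 85 mm and grips with 20 to 120 N. Pads are 22 mm wide; open, the fingers measure 114 mm over their backs; the gripper's body (76 mm by 85 mm) begins 54 mm behind the grasp point. The pads swing forward as they close: fully open they stand 13 mm farther back than shut.
Start: joints at [1.004, 0.313, 1.498, -0, 1.331, -0.223], TCP at [176.974, 494.28, 404.694] pointing down, gripper open.
Joint ranges: [-2.94, 2.94], [-0.97, 2.17], [0.19, 2.56], [-1.23, 4.37], [0.02, 3.11], [-2.88, 2.88]. Speed limits (rad/s): [2.39, 2.39, 3.01, 3.14, 3.14, 3.14].

INTERFACE

Orientations are given as a unit quaternion [w, x, y, z].
In Python, from rig import status, capture, camera_info, ticket gives the robot as it stands.
- The arm moves only by the shell command python3 -m crank 'ROWS' [FORCE]. ROWS is JSON, a list of rows, each a list of 7 numbers: the shift along the tool's x, y, z as a fraction of full scale, then the turn, a rotation vector about the tool's x, y, z as a fraction of full scale, then the closure, from 0 (fully open) to 1 (shut). A call has 1 to 12 rows; each row is the pose to reach, as a shift and turn from the pose commanded when the call began, along the tool's axes at that moment; what a row does not reach only later rows make up. Full scale, the value 1, is 0.1 m for a shift and 45 degrees for a turn. A row lasts 1/10 s, in which the tool goes at most 50 mm and 8.59 degrees, less where a joint would pass 70% of its speed; a pose out of reach is approached as far as the arm can. A call with a number of a shift or a turn outside -1 to 1 is refused whole. A call with a gripper value outside its range is refused whole. The fingers move at their own pace and stop on an object; FORCE is the grip in N (left out, the last holds). Time passes only in rows, so rows that repeat a pose let the fingers close. It gives the time, the measured TCP pose, the force, the opening and the grip force at its end, in the units of the state.
- status.sense(): the state, without advancing time (a new reading comes with each control period).
- capture(name): name is "scene" or "top"; returns (picture, depth): 480x640x3 uint8, red, green, blue; 480x640 float32, mm along the optical axis (not along the pixel's ray), 0 where there is no reading.
- camera_info(name): a dict with "K" (3x3 intrinsics, pixels), "camera_from_world" (4x4, takes a point from world to camera coordinates). Camera axes: x right, y up, looking along -z (the intrinsics and any distortion apply to the point x, -y, -z); pixel columns grow to the right and rows downward; lengths in mm; the calibration is good to about 2 mm. A picture is of the moment at which its call begins. camera_info takes no time and is no camera call.
- ticket.finish_job(): hands the job in; it is judged then, once.
The state is a dict: "time_s": time; "joints": joint angles; "dq": joint speeds; "tau": joint torques, N m; "eef_pos": TCP position; "ee_rot": TCP orientation; "force": force on the tool from outside, world axes, zero at the start; "wrist_torque": the same for the moment, N m; "grip_width": opening from 0.0 (shut) to 1.0 (fully open); "grip_force": force on a finger pad.
Only numpy, scipy, OpenCV 4.12 (cv2) and the standard library are available. Lean on these libraries where they do the work, as an engineer would, in place of code of your own. Each camera call takes 0.05 s, during which the arm holds its last target. There are 200 camera calls.

TASK

Make up two kits from the parts standing in the middle of the bench. The three-pocket tray gets the long steel column in its middle pocket, with the amber vial and the white mixer block in its two end pockets (either way round); the two-pocket tray gets the short steel column and the tubing coil, one in each pocket (either way round). Stand every part upright and flat on the floor of its pocket, let go of everything, and leave the squat jar standing where it is.

Things in the scene. Friction and masses are not known exactly. Their poses are not given: they have to be found in the camera images.
- column_long: Long packed column: plain upright steel cylinder, 28 mm diameter, 85 mm tall, steel collars at both ends, slightly narrower aluminium middle, small black dot on top (the narrowing is a look only: grips as a 28 mm cylinder all the way). Stands free on the bench among the stock. Origin: centre of its underside, z up. About 160 g.
- column_short: Short packed column: same look and 28 mm diameter as the long one but only 50 mm tall. Stands free on the bench among the stock. Origin: centre of its underside, z up. About 100 g.
- vial: Sample vial: slim amber glass cylinder 28 mm diameter up to 52 mm height, then a white screw cap 25 mm in diameter; 70 mm tall in all. Stands free on the bench among the stock. Origin: centre of its underside, z up. About 40 g.
- mixer: Mixer block: white plastic block 30 mm (its x) by 56 mm (its y), 40 mm tall, three small black ports in a row on top. Stands free on the bench among the stock. Origin: centre of its underside, z up. Its yaw at the start is within 0.6 rad of zero. About 90 g.
- coil: Tubing coil: aluminium bobbin wound with copper capillary, an upright cylinder 50 mm in diameter and 40 mm tall with a round black hub on top; grips as a plain 50 mm cylinder. Stands free on the bench among the stock. Origin: centre of its underside, z up. About 120 g.
- jar: Squat jar: amber glass with a broad flat white lid, 46 mm in diameter, 46 mm tall. Not part of either kit. Stands free on the bench among the stock. Origin: centre of its underside, z up. About 80 g.
- tray3: Three-pocket kit tray, 236 mm long, fixed to the bench, white plastic, 82 mm wide, 12 mm high; walls and dividers are 5 mm thick and rise 8 mm above the pocket floor, which is 4 mm above the bench. Pockets are 72 x 72 mm, side by side along the tray's own x (its long side). Origin: centre of the underside, on the bench surface (z = 0). Its pocket centres lie on its x axis at -77, 0 and +77 mm.
- tray2: Two-pocket kit tray, 159 mm long, fixed to the bench, white plastic, 82 mm wide, 12 mm high; walls and dividers are 5 mm thick and rise 8 mm above the pocket floor, which is 4 mm above the bench. Pockets are 72 x 72 mm, side by side along the tray's own x (its long side). Origin: centre of the underside, on the bench surface (z = 0). Its pocket centres lie on its x axis at -38.5 and +38.5 mm.
Things that resemble listed ones, but are neither listed nor needed, are in the scene too. What is shaped like the column_long but yellow is not meant. Of the things that look like the coil, the smaller one is meant.

How it is judged (in metres and radians):
At the end, for the whole second after the job is handed in: Each part is in its tray and pocket as in the goal, one per pocket: centre within 30 mm of the pocket centre along both tray axes, underside under 4 mm above the pocket floor, tilt under 0.12 rad, speed under 0.02 m/s. The jar is upright, within 20 mm of its start (x of column_long in the frame of tray3 between -0.03 and 0.03 m and y of column_long in the frame of tray3 between -0.03 and 0.03 m and ((x of vial in the frame of tray3 between 0.047 and 0.107 m and y of vial in the frame of tray3 between -0.03 and 0.03 m and x of mixer in the frame of tray3 between -0.107 and -0.047 m and y of mixer in the frame of tray3 between -0.03 and 0.03 m) or (x of vial in the frame of tray3 between -0.107 and -0.047 m and y of vial in the frame of tray3 between -0.03 and 0.03 m and x of mixer in the frame of tray3 between 0.047 and 0.107 m and y of mixer in the frame of tray3 between -0.03 and 0.03 m)) and ((x of column_short in the frame of tray2 between 0.0085 and 0.0685 m and y of column_short in the frame of tray2 between -0.03 and 0.03 m and x of coil in the frame of tray2 between -0.0685 and -0.0085 m and y of coil in the frame of tray2 between -0.03 and 0.03 m) or (x of column_short in the frame of tray2 between -0.0685 and -0.0085 m and y of column_short in the frame of tray2 between -0.03 and 0.03 m and x of coil in the frame of tray2 between 0.0085 and 0.0685 m and y of coil in the frame of tray2 between -0.03 and 0.03 m)) and z of each of column_long, vial, mixer in the frame of tray3 below 0.008 m and angle between each of column_long, vial, mixer, column_short, coil, jar's own z axis and vertical below 0.12 rad and linear speed of each of column_long, vial, mixer, column_short, coil below 0.02 m/s and z of each of column_short, coil in the frame of tray2 below 0.008 m and distance of jar from where it was at the start of the episode below 0.02 m); the robot touches nothing.
It fails at once if the squat jar is moved 20 mm or more from where it stood (distance of jar from where it was at the start of the episode above 0.02 m).
It also fails if it takes over 128 s, if anything falls off the work surface, if the arm or the gripper's body presses on something with over 40 N, if the wrist force passes 120 N, or if a joint passes its speed limit or range.

## Working session

There is one attempt and no reset: what is moved stays moved. The work goes in short steps, Python scripts to look and compute and a shell command to move; the robot and the scene stay as the last step left them, time stands still between calls to the robot, and variables do not carry over. Pictures are saved under pics/ and viewed, at most 14 in all, crops included, and the job is handed in when it is done.

```bash
mkdir -p pics; ls
python3 - <<'E'
from rig import status,capture,camera_info
import cv2,numpy as np
s=status.sense();print(s)
for n in("scene","top"):
    p,d=capture(n);cv2.imwrite(f"pics/{n}0.png",p[:,:,::-1]);np.savez(f"{n}0.npz",p=p,d=d)
    print(n,camera_info(n))
E
```

```text
pics
{'time_s': 0.0, 'joints': array([ 1.00358812e+00,  3.13464790e-01,  1.49844420e+00,  8.08243554e-06,
        1.33100900e+00, -2.23381461e-01]), 'dq': array([ 3.70081190e-04,  1.72410147e-05, -1.71477161e-03, -9.07133450e-04,
        1.58293287e-04, -1.75417366e-03]), 'tau': array([-6.24683025e-05, -4.12273157e+01, -2.59732032e+01, -1.88815875e-04,
        4.26537110e-03,  3.49260085e-05]), 'eef_pos': array([176.95462426, 494.23978249, 404.12468285]), 'ee_rot': array([-2.58801087e-04,  1.71068742e-01,  9.85258873e-01, -6.10049860e-04]), 'force': array([ 1.05548695, -1.17995568,  1.07297636]), 'wrist_torque': array([-0.04558992,  0.00649228, -0.03436592]), 'grip_force': 0.0, 'grip_width': 0.9963614114991327}
scene {'K': array([[494.50686041,   0.        , 322.43425006],
       [  0.        , 494.50686041, 241.94997787],
       [  0.        ,   0.        ,   1.        ]]), 'camera_from_world': array([[-2.25136176e-02,  9.99742955e-01, -2.67616217e-03,
         1.93670839e+01],
       [-7.96845180e-01, -1.63277620e-02,  6.03962883e-01,
         3.75424129e+02],
       [ 6.03763941e-01,  1.57298763e-02,  7.97007951e-01,
        -1.21773930e+03],
       [ 0.00000000e+00,  0.00000000e+00,  0.00000000e+00,
         1.00000000e+00]])}
top {'K': array([[531.96599384,   0.        , 319.04492244],
       [  0.        , 531.96599384, 242.98628745],
       [  0.        ,   0.        ,   1.        ]]), 'camera_from_world': array([[ 1.06639713e-02, -9.99938349e-01,  3.09495414e-03,
        -4.24257110e+00],
       [ 9.86092044e-01,  1.10295851e-02,  1.65833738e-01,
        -5.30226934e+02],
       [-1.65857650e-01,  1.28346342e-03,  9.86148869e-01,
        -9.25687140e+02],
       [ 0.00000000e+00,  0.00000000e+00,  0.00000000e+00,
         1.00000000e+00]])}
```

View pics/top0.png

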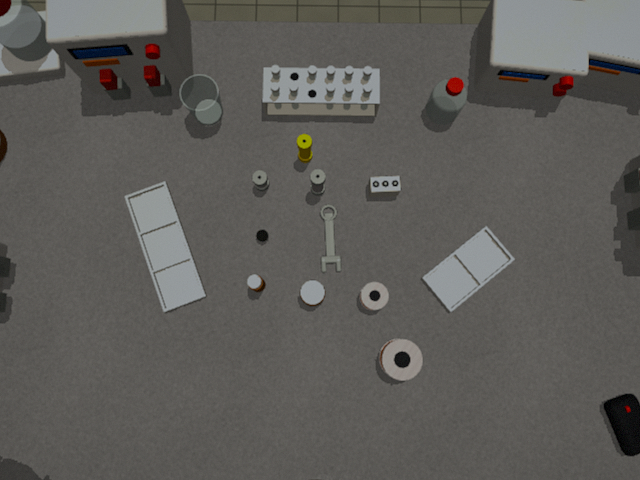

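View pics/scene0.png

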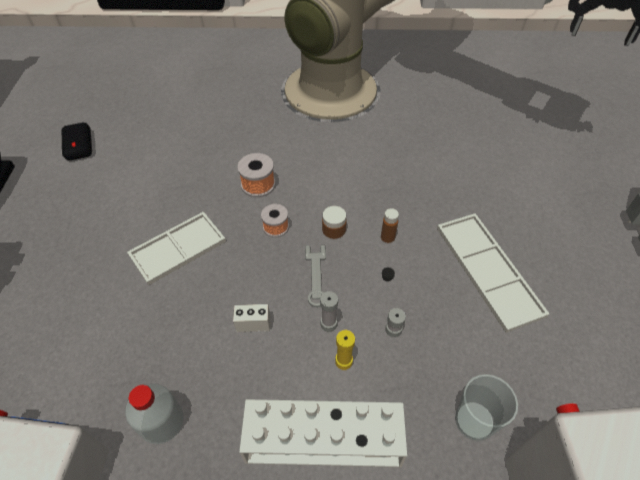

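The top view shows the long column (317,176), yellow look-alike (305,143), short column (260,177), mixer (385,184), vial (254,281), jar (312,292), small coil (375,295), big coil (402,358), three-pocket tray (165,246) and two-pocket tray (468,268). The scene view agrees. It also shows a wrench and a black cap lying between the parts.

Candidates (top pixel):
- **Long column:** steel (317,176), not the yellow one (305,143) and not the short one (260,177).
- **Coil:** small (375,295), not big (402,358).
- **Vial:** (254,281), not the jar (312,292).
- **Mixer:** (385,184), not the tube rack (320,85).

```bash
cat > h.py <<'E'
import numpy as np,cv2
from rig import status,capture,camera_info
from scipy.spatial.transform import Rotation as Ro
def cloud(name,d):
    c=camera_info(name);K=c["K"];T=np.linalg.inv(c["camera_from_world"])
    v,u=np.mgrid[:480,:640]
    P=np.stack([(u-K[0,2])/K[0,0]*d,-(v-K[1,2])/K[1,1]*d,-d],-1)
    return P@T[:3,:3].T+T[:3,3]
def tops(W,d,approx,H,r):
    "centre of points near the top face (height H), near approx xy"
    m=(d>0)&(abs(W[...,2]-H)<5)&(np.hypot(W[...,0]-approx[0],W[...,1]-approx[1])<r)
    return W[m]
E
python3 - <<'E'
from h import *
S={n:np.load(n+"0.npz") for n in("top","scene")}
Wt=cloud("top",S["top"]["d"]);Ws=cloud("scene",S["scene"]["d"])
px=dict(long=(317,176,85),yellow=(305,143,85),short=(260,177,50),vial=(254,281,70),mixer=(385,184,40),coil=(375,291,40),big=(402,350,60),jar=(312,292,46))
for k,(u,v,H) in px.items():
    w=Wt[v,u];o=[]
    for W,n in((Wt,"top"),(Ws,"scene")):
        p=tops(W,S[n]["d"],w,w[2],50 if k in("mixer","big") else 32)
        (c,s,a)=cv2.minAreaRect(p[:,:2].astype(np.float32)) if len(p)>4 else ((0,0),(0,0),0)
        o+=[n,len(p),np.round(c,1),np.round(s,1),round(a,1),np.round(np.median(p[:,2]),1) if len(p) else None]
    print(k,np.round(w,1),H,*o)
for n,W in(("top",Wt),("scene",Ws)):
    z=W[...,2];m=((z>8.5)&(z<16)).astype(np.uint8)|0
    full=((S[n]["p"].min(-1)>150)&(z<20)&(z>-5)).astype(np.uint8)
    full=cv2.morphologyEx(full,cv2.MORPH_CLOSE,np.ones((7,7)))
    N,l,st,_=cv2.connectedComponentsWithStats(full)
    for i in range(1,N):
        if st[i,4]>1200:
            p=W[(l==i)];print(n,st[i],[np.round(x,1) for x in cv2.minAreaRect(p[:,:2].astype(np.float32))])
p=S["top"]["p"][100:330,230:430,::-1]
cv2.imwrite("pics/crop.png",cv2.resize(p,None,fx=2.6,fy=2.6,interpolation=cv2.INTER_CUBIC))
E
```

```text
long [644.4   6.5  85.4] 85 top 187 [644.2   4.7] [27.5 25. ] 0.5 85.8 scene 235 [644.1   5.5] [26.5 26.7] 63.6 85.2
yellow [705.1  28.8  87. ] 85 top 177 [710.2  30.2] [26.6 26.1] 68.6 86.0 scene 267 [709.6  29.8] [26.3 27.5] 89.7 84.9
short [650.7 111.7  54.1] 50 top 162 [652.5 112.9] [26.4 26.5] 47.9 51.4 scene 170 [652.1 113.4] [26.3 25.6] 13.6 50.4
vial [456.8 114.5  72.7] 70 top 153 [458.  113.8] [23. 23.] 88.8 71.1 scene 125 [457.5 114.5] [25.1 23.5] 49.6 70.2
mixer [ 643.2 -120.1   42.7] 40 top 448 [ 645.4 -121. ] [30.3 55.7] 3.2 41.2 scene 555 [ 645.7 -121.1] [32.  55.7] 1.1 40.2
coil [ 443.9 -100.    43.6] 40 top 554 [438.  -99.4] [48.9 48.7] 89.2 41.3 scene 418 [436.4 -99.8] [48.8 48.9] 8.2 40.5
big [ 340.9 -144.5   59.1] 60 top 1281 [ 325.6 -144.7] [68.2 69.7] 0.4 57.5 scene 711 [ 326.5 -145.1] [69.7 67.8] 7.2 56.9
jar [440.5  13.2  49.6] 46 top 440 [441.6  12.3] [41.4 41.3] 1.2 47.2 scene 302 [442.   12.2] [42.5 40.8] 1.2 46.3
top [ 126  182   79  129 3766] [array([460.7, 220.8]), array([442.2, 167. ]), np.float64(46.6)]
top [ 424  228   89   82 2834] [array([ 432. , -184.9]), array([ 94.3, 384.4]), np.float64(32.2)]
scene [ 127  212   98   69 3044] [array([ 721.2, -116.8]), array([653.6, 162.8]), np.float64(35.4)]
scene [ 439  214  110  115 5056] [array([745.2, 217.4]), array([211.7, 685.4]), np.float64(71.0)]
scene [ 248  453  151   14 1474] [array([898.8, -20.4]), array([182.5, 208.5]), np.float64(59.8)]
```

View pics/crop.png

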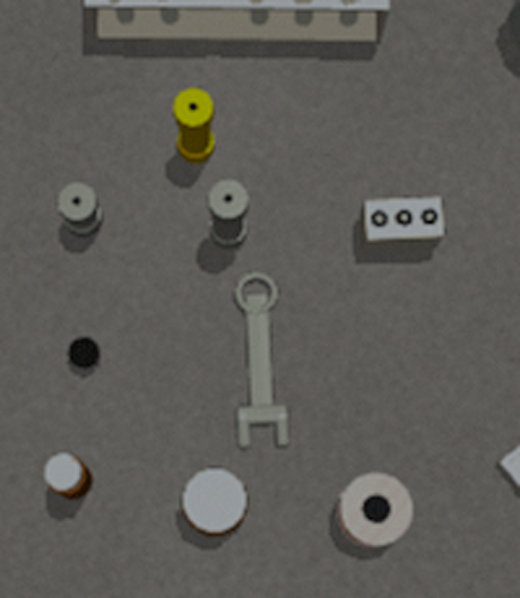

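The crop confirms the choice: steel long column with a dot at (228,200), yellow one behind it, short column at (77,202), and the small coil at (376,510). Next I fix the tray fit by dropping pixels with no depth.

```bash
cat > plan.py <<'E'
from h import *
S={n:np.load(n+"0.npz") for n in("top","scene")}
for n,boxes in(("top",{"t3":(110,170,220,325),"t2":(410,215,530,325)}),("scene",{"t3":(425,200,560,340),"t2":(115,200,235,290)})):
    d=S[n]["d"];W=cloud(n,d);z=W[...,2]
    for k,(a,b,c,e) in boxes.items():
        m=np.zeros(d.shape,bool);m[b:e,a:c]=1
        m&=(d>0)&(z>3)&(z<16)&(S[n]["p"].min(-1)>120)
        m=cv2.morphologyEx(m.astype(np.uint8),cv2.MORPH_OPEN,np.ones((3,3)))>0
        p=W[m];q=p[:,:2].astype(np.float32)
        print(n,k,len(p),[np.round(x,1) for x in cv2.minAreaRect(q)],np.round(p.mean(0),1))
E
python3 plan.py
```

```text
top t3 3815 [array([528. , 294.1]), array([234.8,  84.5]), np.float64(21.7)] [525.7 289.8   6.5]
top t2 2186 [array([ 491.4, -278.6]), array([ 81.5, 158.5]), np.float64(38.8)] [ 489.2 -273.6    6.8]
scene t3 3465 [array([527.5, 292.5]), array([238.2,  86.3]), np.float64(21.9)] [536.1 294.3   7.4]
scene t2 2078 [array([ 490.7, -277.7]), array([ 86., 162.]), np.float64(39.1)] [ 491.7 -279.4    7.6]
```

```bash
cat > w.py <<'E'
import sys;from h import *
u3=21.8;c3=np.array([527.8,293.3]);u2=-51.05;c2=np.array([491.,-278.2])
d=lambda a:np.array([np.cos(np.radians(a)),np.sin(np.radians(a))])
T=dict(long=(644.1,5.1),short=(652.3,113.1),vial=(457.7,114.2),mixer=(645.5,-121),coil=(437.2,-99.6),
 p3m=c3-77*d(u3),p30=c3,p3p=c3+77*d(u3),p2m=c2-38.5*d(u2),p2p=c2+38.5*d(u2))
s=status.sense();q=s["ee_rot"];R=Ro.from_quat([q[1],q[2],q[3],q[0]]).as_matrix()
yaw=np.degrees(np.arctan2(R[1,1],R[0,1]))
print("t %.1f"%s["time_s"],np.round(s["eef_pos"],1),"yaw %.2f"%yaw,"grip %.3f F %.0f"%(s["grip_width"],s["grip_force"]),"wrench",np.round(s["force"],1),"tilt %.2f"%np.degrees(np.arccos(-R[2,2])),"q6 %.2f"%s["joints"][5])
for k in sys.argv[1:]:
    n,z=k.split(":");D=np.r_[T[n],float(z)]-s["eef_pos"];print(k,"shift",np.round(R.T@D/100,3))
for a in(111.8,38.95,2.,-68.2):print("turn to",a,"= %.3f"%(-((a-yaw+180)%360-180)/45),end="; ")
print()
E
python3 -m crank '[[-0.3,-0.2,0,0,0,-0.15,0],[-0.6,-0.35,0,0,0,-0.35,0],[-0.9,-0.5,0,0,0,-0.55,0],[-1,-0.6,0,0,0,-0.75,0],[-1,-0.6,0,0,0,-0.922,0],[-1,-0.6,0,0,0,-0.922,0],[-1,-0.6,0,0,0,-0.922,0]]'
python3 w.py vial:350
```

```text
time_s: 0.8
eef_pos: [250.8, 404.2, 404.5]
ee_rot: [-0.0, -0.187, 0.982, -0.0]
force: [-0.1, -1.2, -0.4]
grip_width: 1.0
grip_force: 0.0
t 0.8 [250.8 404.2 404.5] yaw 111.59 grip 1.000 F 0 wrench [-0.1 -1.2 -0.4] tilt 0.02 q6 -1.18
vial:350 shift [-0.857 -3.458  0.545]
turn to 111.8 = -0.005; turn to 38.95 = 1.614; turn to 2.0 = 2.435; turn to -68.2 = 3.995;
```

Tracking is good. Moving on to the vial.

```bash
python3 -m crank '[[-0.07,-0.3,0.05,0,0,0,0],[-0.14,-0.6,0.1,0,0,0,0],[-0.21,-0.9,0.15,0,0,0,0],[-0.25,-1,0.2,0,0,0,0]]' >/dev/null
python3 -m crank '[[-0.07,-0.35,0.05,0,0,0,0],[-0.14,-0.7,0.1,0,0,0,0],[-0.25,-1,0.2,0,0,0,0]]' >/dev/null
python3 -m crank '[[-0.07,-0.35,0.05,0,0,0,0],[-0.14,-0.7,0.1,0,0,0,0],[-0.25,-1,0.14,0,0,0,0],[-0.25,-1,0.14,0,0,0,0]]' >/dev/null
python3 w.py vial:185
```

```text
t 1.9 [433.6 151.9 350. ] yaw 111.49 grip 1.001 F 0 wrench [ 0.3  0.8 -0. ] tilt 0.03 q6 -1.86
vial:185 shift [-0.087 -0.438  1.65 ]
turn to 111.8 = -0.007; turn to 38.95 = 1.612; turn to 2.0 = 2.433; turn to -68.2 = 3.993;
```

```bash
python3 -m crank '[[-0.05,-0.25,0.3,0,0,0,0],[-0.09,-0.44,0.7,0,0,0,0],[-0.09,-0.44,0.7,0,0,0,0],[-0.09,-0.44,0.7,0,0,0,0],[-0.09,-0.44,0.7,0,0,0,0]]' >/dev/null
python3 w.py vial:185
```

```text
t 2.4 [456.5 117.  282.3] yaw 111.82 grip 1.000 F 0 wrench [-0.2  0.3  1.5] tilt 0.14 q6 -1.95
vial:185 shift [ 0.002 -0.029  0.973]
turn to 111.8 = 0.001; turn to 38.95 = 1.619; turn to 2.0 = 2.441; turn to -68.2 = -3.999;
```

```bash
python3 -m crank '[[0,-0.02,0.25,0,0,0,0],[0,-0.02,0.5,0,0,0,0],[0,-0.02,0.75,0,0,0,0],[0,-0.02,0.97,0,0,0,0],[0,-0.02,0.97,0,0,0,0],[0,-0.02,0.97,0,0,0,0]]' >/dev/null
python3 w.py vial:185
python3 -m crank '[[0,0,0,0,0,0,0.4],[0,0,0,0,0,0,0.9],[0,0,0,0,0,0,0.9],[0,0,0,0,0,0,0.9],[0,0,0,0,0,0,0.9],[0,0,0,0,0,0,0.9],[0,0,0,0,0,0,0.9],[0,0,0,0,0,0,0.9]]' 40
python3 w.py p3m:300
```

```text
t 3.0 [457.7 114.6 185.1] yaw 111.83 grip 1.000 F 0 wrench [1.  0.1 0.1] tilt 0.11 q6 -1.96
vial:185 shift [ 0.001 -0.004  0.001]
turn to 111.8 = 0.001; turn to 38.95 = 1.619; turn to 2.0 = 2.441; turn to -68.2 = -3.999; 
time_s: 3.8
eef_pos: [457.5, 114.0, 184.2]
ee_rot: [0.0, -0.189, 0.982, -0.0]
force: [-1.4, 0.2, 6.0]
grip_width: 0.314
grip_force: 39.1
t 3.8 [457.5 114.  184.2] yaw 111.79 grip 0.314 F 39 wrench [-1.4  0.2  6. ] tilt 0.03 q6 -1.96
p3m:300 shift [-0.549  1.404 -1.158]
turn to 111.8 = -0.000; turn to 38.95 = 1.619; turn to 2.0 = 2.440; turn to -68.2 = 4.000;
```

```bash
python3 -m crank '[[0,0,-0.2,0,0,0,0.9],[0,0,-0.5,0,0,0,0.9],[0,0,-0.8,0,0,0,0.9],[-0.1,0.2,-1,0,0,0,0.9],[-0.2,0.5,-1,0,0,0,0.9],[-0.3,0.8,-1,0,0,0,0.9],[-0.4,1,-1,0,0,0,0.9],[-0.4,1,-1,0,0,0,0.9]]' >/dev/null
python3 -m crank '[[-0.08,0.2,0,0,0,0,0.9],[-0.15,0.4,0,0,0,0,0.9],[-0.15,0.4,0,0,0,0,0.9],[-0.15,0.4,0,0,0,0,0.9],[-0.15,0.4,0,0,0,0,0.9]]'
python3 w.py p3m:188
```

```text
time_s: 5.1
eef_pos: [456.6, 263.5, 283.7]
ee_rot: [-0.0, -0.189, 0.982, -0.0]
force: [0.9, -0.9, -1.2]
grip_width: 0.323
grip_force: 39.5
t 5.1 [456.6 263.5 283.7] yaw 111.74 grip 0.323 F 40 wrench [ 0.9 -0.9 -1.2] tilt 0.02 q6 -1.65
p3m:188 shift [-0.002  0.013  0.957]
turn to 111.8 = -0.001; turn to 38.95 = 1.618; turn to 2.0 = 2.439; turn to -68.2 = 3.999;
```

```bash
python3 -m crank '[[0,0.01,0.2,0,0,0,0.9],[0,0.01,0.45,0,0,0,0.9],[0,0.01,0.7,0,0,0,0.9],[0,0.01,0.85,0,0,0,0.9],[0,0.01,0.92,0,0,0,0.9],[0,0.01,0.95,0,0,0,0.9],[0,0.01,0.95,0,0,0,0.9],[0,0.01,0.95,0,0,0,0.9]]'
python3 w.py p3m:188
python3 -m crank '[[0,0,0,0,0,0,0.5],[0,0,0,0,0,0,0.3],[0,0,0,0,0,0,0],[0,0,0,0,0,0,0],[0,0,0,0,0,0,0],[0,0,-0.2,0,0,0,0],[0,0,-0.5,0,0,0,0],[0,0,-0.8,0,0,0,0],[0,0,-1,0,0,0,0],[0,0,-1,0,0,0,0]]'
python3 w.py long:350
```

```text
time_s: 5.9
eef_pos: [456.3, 265.3, 189.5]
ee_rot: [0.001, -0.189, 0.982, 0.0]
force: [-0.8, 0.0, -0.5]
grip_width: 0.319
grip_force: 39.5
t 5.9 [456.3 265.3 189.5] yaw 111.78 grip 0.319 F 40 wrench [-0.8  0.  -0.5] tilt 0.08 q6 -1.65
p3m:188 shift [ 0.002 -0.005  0.015]
turn to 111.8 = -0.000; turn to 38.95 = 1.619; turn to 2.0 = 2.440; turn to -68.2 = 4.000; 
time_s: 6.9
eef_pos: [456.4, 265.5, 291.2]
ee_rot: [0.003, -0.189, 0.982, 0.0]
force: [0.1, -0.8, -1.0]
grip_width: 0.998
grip_force: 0.0
t 6.9 [456.4 265.5 291.2] yaw 111.80 grip 0.998 F 0 wrench [ 0.1 -0.8 -1. ] tilt 0.29 q6 -1.65
long:350 shift [-0.778 -3.115 -0.583]
turn to 111.8 = -0.000; turn to 38.95 = 1.619; turn to 2.0 = 2.440; turn to -68.2 = 4.000;
```

```bash
python3 -m crank '[[-0.07,-0.3,0,0,0,0,0],[-0.15,-0.65,0,0,0,0,0],[-0.25,-1,0,0,0,0,0]]' >/dev/null
python3 -m crank '[[-0.07,-0.3,0,0,0,0,0],[-0.15,-0.65,0,0,0,0,0],[-0.25,-1,0,0,0,0,0]]' >/dev/null
python3 -m crank '[[-0.07,-0.3,0,0,0,0,0],[-0.15,-0.65,0,0,0,0,0],[-0.27,-1,0,0,0,0,0],[-0.27,-1.0,0,0,0,0,0],[-0.27,-1,0,0,0,0,0]]' >/dev/null
python3 w.py long:205
```

```text
t 8.0 [638.8  15.  287. ] yaw 111.74 grip 0.998 F 0 wrench [-0.3  0.6 -0.6] tilt 0.14 q6 -2.11
long:205 shift [-0.014 -0.113  0.82 ]
turn to 111.8 = -0.001; turn to 38.95 = 1.617; turn to 2.0 = 2.439; turn to -68.2 = 3.999;
```

```bash
python3 -m crank '[[-0.01,-0.11,0,0,0,0,0],[-0.01,-0.11,0.05,0,0,0,0],[-0.01,-0.11,0.3,0,0,0,0],[-0.01,-0.11,0.55,0,0,0,0],[-0.01,-0.11,0.82,0,0,0,0],[-0.01,-0.11,0.82,0,0,0,0],[-0.01,-0.11,0.82,0,0,0,0]]' >/dev/null
python3 w.py long:205
python3 -m crank '[[0,0,0,0,0,0,0.4],[0,0,0,0,0,0,0.9],[0,0,0,0,0,0,0.9],[0,0,0,0,0,0,0.9],[0,0,0,0,0,0,0.9],[0,0,0,0,0,0,0.9],[0,0,0,0,0,0,0.9],[0,0,0,0,0,0,0.9]]' 60
python3 w.py p30:310
```

```text
t 8.7 [644.    5.8 207.2] yaw 111.82 grip 0.999 F 0 wrench [0.1 0.2 1.3] tilt 0.00 q6 -2.12
long:205 shift [ 0.002 -0.007  0.022]
turn to 111.8 = 0.000; turn to 38.95 = 1.619; turn to 2.0 = 2.440; turn to -68.2 = -4.000; 
time_s: 9.5
eef_pos: [644.1, 5.5, 207.3]
ee_rot: [0.0, -0.189, 0.982, -0.0]
force: [-1.1, 0.0, 5.8]
grip_width: 0.315
grip_force: 58.8
t 9.5 [644.1   5.5 207.3] yaw 111.79 grip 0.315 F 59 wrench [-1.1  0.   5.8] tilt 0.04 q6 -2.12
p30:310 shift [ 0.011  3.104 -1.028]
turn to 111.8 = -0.000; turn to 38.95 = 1.619; turn to 2.0 = 2.440; turn to -68.2 = 4.000;
```

```bash
python3 -m crank '[[0,0,-0.2,0,0,0,0.9],[0,0,-0.5,0,0,0,0.9],[0,0,-0.8,0,0,0,0.9],[0,0.2,-1,0,0,0,0.9],[0,0.5,-1,0,0,0,0.9],[0,0.8,-1,0,0,0,0.9],[0,1,-1,0,0,0,0.9]]' >/dev/null
python3 -m crank '[[0,0.3,0,0,0,0,0.9],[0,0.6,0,0,0,0,0.9],[0,0.9,0,0,0,0,0.9],[0,1,0,0,0,0,0.9]]' >/dev/null
python3 -m crank '[[0,0.3,0,0,0,0,0.9],[0,0.6,0,0,0,0,0.9],[0,0.9,0,0,0,0,0.9],[0,1,0,0,0,0,0.9],[0,1,0,0,0,0,0.9],[0,1,0,0,0,0,0.9]]' 
python3 w.py p30:212
```

```text
time_s: 11.2
eef_pos: [533.1, 283.1, 306.5]
ee_rot: [-0.0, -0.189, 0.982, -0.0]
force: [-0.1, -0.2, -2.0]
grip_width: 0.317
grip_force: 59.6
t 11.2 [533.1 283.1 306.5] yaw 111.76 grip 0.317 F 60 wrench [-0.1 -0.2 -2. ] tilt 0.03 q6 -1.66
p30:212 shift [0.011 0.115 0.945]
turn to 111.8 = -0.001; turn to 38.95 = 1.618; turn to 2.0 = 2.439; turn to -68.2 = 3.999;
```

```bash
python3 -m crank '[[0.01,0.11,0,0,0,0,0.9],[0.01,0.11,0.2,0,0,0,0.9],[0.01,0.11,0.45,0,0,0,0.9],[0.01,0.11,0.7,0,0,0,0.9],[0.01,0.11,0.85,0,0,0,0.9],[0.01,0.11,0.91,0,0,0,0.9],[0.01,0.11,0.945,0,0,0,0.9],[0.01,0.11,0.945,0,0,0,0.9],[0.01,0.11,0.945,0,0,0,0.9]]' >/dev/null
python3 w.py p30:212
python3 -m crank '[[0,0,0,0,0,0,0.5],[0,0,0,0,0,0,0.3],[0,0,0,0,0,0,0],[0,0,0,0,0,0,0],[0,0,0,0,0,0,0],[0,0,-0.2,0,0,0,0],[0,0,-0.5,0,0,0,0],[0,0,-0.8,0,0,0,0],[0,0,-1,0,0,0,0],[0,0,-1,0,0,0,0]]' >/dev/null
python3 w.py mixer:300
```

```text
t 12.1 [527.8 294.  213.2] yaw 111.79 grip 0.314 F 60 wrench [-0.4  0.5 -2.5] tilt 0.09 q6 -1.64
p30:212 shift [ 0.003 -0.006  0.012]
turn to 111.8 = -0.000; turn to 38.95 = 1.619; turn to 2.0 = 2.440; turn to -68.2 = 4.000; 
t 13.1 [527.9 294.1 315.1] yaw 111.80 grip 1.001 F 0 wrench [-0.5  0.1  0.2] tilt 0.32 q6 -1.64
mixer:300 shift [ 0.45  -4.291  0.15 ]
turn to 111.8 = -0.000; turn to 38.95 = 1.619; turn to 2.0 = 2.440; turn to -68.2 = 4.000;
```

```bash
python3 -m crank '[[0.03,-0.3,0,0,0,0,0],[0.06,-0.65,0,0,0,0,0],[0.1,-1,0,0,0,0,0]]' >/dev/null
python3 -m crank '[[0.03,-0.35,0,0,0,0,0],[0.06,-0.7,0,0,0,0,0],[0.1,-1,0,0,0,0,0]]' >/dev/null
python3 -m crank '[[0.03,-0.35,0,0,0,0,0],[0.06,-0.7,0,0,0,0,0],[0.1,-1,0,0,0,0,0]]' >/dev/null
python3 -m crank '[[0.03,-0.35,0,0,0,0,0],[0.06,-0.7,0,0,0,0,0],[0.1,-1,0,0,0,0,0],[0.1,-1,0,0,0,0.1,0],[0.1,-1,0,0,0,0.28,0],[0.1,-1,0,0,0,0.46,0],[0.1,-1,0,0,0,0.64,0],[0.1,-1,0,0,0,0.82,0],[0.1,-1,0,0,0,1,0],[0.1,-1,0,0,0,1,0]]' >/dev/null
python3 -m crank '[[0,0,0,0,0,0.18,0],[0,0,0,0,0,0.36,0],[0,0,0,0,0,0.54,0],[0,0,0,0,0,0.72,0],[0,0,0,0,0,0.9,0],[0,0,0,0,0,1,0],[0,0,0,0,0,1,0]]' >/dev/null
python3 -m crank '[[0,0,0,0,0,0.18,0],[0,0,0,0,0,0.36,0],[0,0,0,0,0,0.44,0],[0,0,0,0,0,0.44,0],[0,0,0,0,0,0.44,0],[0,0,0,0,0,0.44,0]]' >/dev/null
python3 w.py mixer:182
```

```text
t 16.3 [638.9 -92.3 312. ] yaw 2.16 grip 0.997 F 0 wrench [-0.2 -0.2 -0.2] tilt 0.01 q6 -0.36
mixer:182 shift [-0.289  0.055  1.3  ]
turn to 111.8 = -2.436; turn to 38.95 = -0.818; turn to 2.0 = 0.004; turn to -68.2 = 1.564;
```

```bash
python3 -m crank '[[-0.15,0.05,0.2,0,0,0,0],[-0.29,0.055,0.5,0,0,0,0],[-0.29,0.055,0.6,0,0,0,0],[-0.29,0.055,0.6,0,0,0,0],[-0.29,0.055,0.6,0,0,0,0]]' >/dev/null
python3 -m crank '[[0,0,0.2,0,0,0,0],[0,0,0.4,0,0,0,0],[0,0,0.6,0,0,0,0],[0,0,0.7,0,0,0,0],[0,0,0.7,0,0,0,0],[0,0,0.7,0,0,0,0]]' >/dev/null
python3 w.py mixer:182
python3 -m crank '[[0,0,0,0,0,0,0.4],[0,0,0,0,0,0,0.9],[0,0,0,0,0,0,0.9],[0,0,0,0,0,0,0.9],[0,0,0,0,0,0,0.9],[0,0,0,0,0,0,0.9],[0,0,0,0,0,0,0.9],[0,0,0,0,0,0,0.9]]' 60 >/dev/null
python3 w.py p3p:300
```

```text
t 17.4 [ 645.8 -121.   183.6] yaw 2.02 grip 1.000 F 0 wrench [ 0.9 -0.5  0.1] tilt 0.12 q6 -0.40
mixer:182 shift [ 0.    -0.003  0.016]
turn to 111.8 = -2.440; turn to 38.95 = -0.821; turn to 2.0 = 0.000; turn to -68.2 = 1.560; 
t 18.2 [ 645.6 -121.2  182.7] yaw 1.99 grip 0.339 F 60 wrench [-0.2  0.3  6.4] tilt 0.06 q6 -0.40
p3p:300 shift [ 4.444 -0.308 -1.175]
turn to 111.8 = -2.440; turn to 38.95 = -0.821; turn to 2.0 = -0.000; turn to -68.2 = 1.560;
```

```bash
python3 -m crank '[[0,0,-0.2,0,0,0,0.9],[0,0,-0.5,0,0,0,0.9],[0,0,-0.8,0,0,0,0.9],[0.2,0,-1,0,0,0,0.9],[0.5,0,-1,0,0,0,0.9],[0.8,0,-1,0,0,0,0.9],[1,0,-1,0,0,0,0.9]]' >/dev/null
python3 -m crank '[[0.3,-0.03,-0.1,0,0,0,0.9],[0.65,-0.06,-0.2,0,0,0,0.9],[1,-0.1,-0.25,0,0,0,0.9]]' >/dev/null
python3 -m crank '[[0.3,-0.03,0,0,0,0,0.9],[0.65,-0.06,0,0,0,0,0.9],[1,-0.1,0,0,0,0,0.9]]' >/dev/null
python3 -m crank '[[0.3,-0.03,0,0,0,0,0.9],[0.65,-0.06,0,0,0,0,0.9],[1,-0.1,0,0,0,0.1,0.9],[1.0,-0.1,0,0,0,0.25,0.9],[1.0,-0.1,0,0,0,0.4,0.9],[1.0,-0.1,0,0,0,0.55,0.9],[1.0,-0.1,0,0,0,0.7,0.9],[1.0,-0.1,0,0,0,0.85,0.9],[1.0,-0.1,0,0,0,1,0.9],[1.0,-0.1,0,0,0,1,0.9]]' >/dev/null
python3 -m crank '[[0,0,0,0,0,0.15,0.9],[0,0,0,0,0,0.3,0.9],[0,0,0,0,0,0.45,0.9],[0,0,0,0,0,0.56,0.9],[0,0,0,0,0,0.56,0.9],[0,0,0,0,0,0.56,0.9]]' >/dev/null
python3 w.py p3p:188
```

```text
t 21.1 [601.5 277.6 306.9] yaw -67.97 grip 0.341 F 59 wrench [ 0.6 -0.6 -1.4] tilt 0.03 q6 1.44
p3p:188 shift [ 0.146 -0.419  1.189]
turn to 111.8 = -3.995; turn to 38.95 = -2.376; turn to 2.0 = -1.555; turn to -68.2 = 0.005;
```

```bash
python3 -m crank '[[0.05,-0.15,0,0,0,0,0.9],[0.1,-0.3,0.1,0,0,0.005,0.9],[0.145,-0.42,0.3,0,0,0.005,0.9],[0.145,-0.42,0.5,0,0,0.005,0.9],[0.145,-0.42,0.7,0,0,0.005,0.9],[0.145,-0.42,0.8,0,0,0.005,0.9],[0.145,-0.42,0.8,0,0,0.005,0.9],[0.145,-0.42,0.8,0,0,0.005,0.9]]' >/dev/null
python3 w.py p3p:188 | head -2
python3 -m crank '[[0,0,0.1,0,0,0,0.9],[0,0,0.2,0,0,0,0.9],[0,0,0.3,0,0,0,0.9],[0,0,0.36,0,0,0,0.9],[0,0,0.38,0,0,0,0.9],[0,0,0.38,0,0,0,0.9],[0,0,0.38,0,0,0,0.9]]' >/dev/null
python3 w.py p3p:188
```

```text
t 21.9 [599.5 322.5 227.8] yaw -68.40 grip 0.338 F 59 wrench [-0.2 -0.  -0.3] tilt 0.05 q6 1.52
p3p:188 shift [-0.004  0.005  0.398]
t 22.6 [599.5 322.  189.6] yaw -68.43 grip 0.342 F 59 wrench [ 0.6 -0.2 -0.3] tilt 0.04 q6 1.52
p3p:188 shift [-0.003  0.     0.016]
turn to 111.8 = 3.995; turn to 38.95 = -2.386; turn to 2.0 = -1.565; turn to -68.2 = -0.005;
```

```bash
python3 -m crank '[[0,0,0.02,0,0,0,0.9],[0,0,0.02,0,0,0,0.9],[0,0,0.02,0,0,0,0.5],[0,0,0.02,0,0,0,0.3],[0,0,0.02,0,0,0,0],[0,0,0.02,0,0,0,0],[0,0,0.02,0,0,0,0],[0,0,-0.2,0,0,0,0],[0,0,-0.5,0,0,0,0],[0,0,-0.8,0,0,0,0],[0,0,-1,0,0,0,0],[0,0,-1,0,0,0,0]]'
python3 w.py short:300
python3 - <<'E'
from h import *
p,d=capture("scene");cv2.imwrite("pics/s1.png",cv2.resize(p[160:380,330:600,::-1],None,fx=2.5,fy=2.5))
E
```

```text
time_s: 23.8
eef_pos: [599.7, 322.1, 292.6]
ee_rot: [-0.0, 0.982, 0.187, 0.003]
force: [1.0, 1.3, -0.1]
grip_width: 0.999
grip_force: 0.0
t 23.8 [599.7 322.1 292.6] yaw -68.43 grip 0.999 F 0 wrench [ 1.   1.3 -0.1] tilt 0.33 q6 1.52
short:300 shift [-0.279  2.137 -0.075]
turn to 111.8 = 3.995; turn to 38.95 = -2.386; turn to 2.0 = -1.565; turn to -68.2 = -0.005;
```

View pics/s1.png

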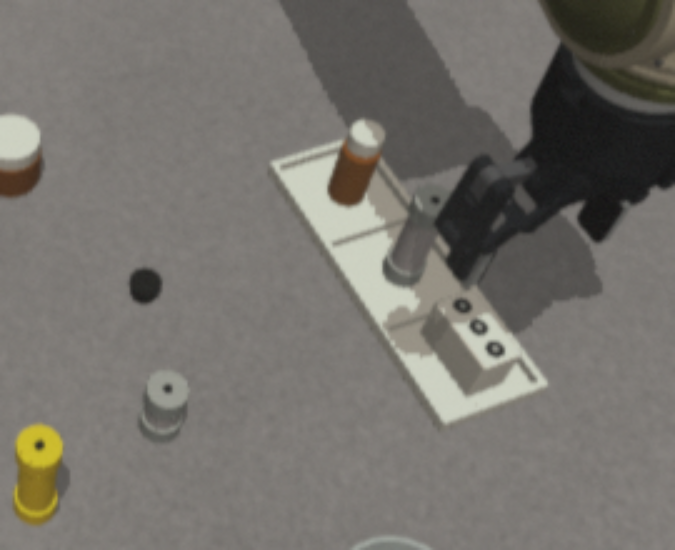

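The crop shows the vial (355,165), long column (415,240) and mixer (470,345) standing in their pockets. Next is the short column.

```bash
python3 -m crank '[[-0.04,0.3,0,0,0,0,0],[-0.08,0.65,0,0,0,0,0],[-0.14,1,0,0,0,0,0]]' >/dev/null
python3 -m crank '[[-0.04,0.35,0,0,0,0,0],[-0.08,0.7,0,0,0,0,0],[-0.14,1,0,0,0,-0.18,0],[-0.14,1,0,0,0,-0.36,0],[-0.14,1,0,0,0,-0.54,0],[-0.14,1,0,0,0,-0.72,0],[-0.14,1,0,0,0,-0.9,0],[-0.14,1,0,0,0,-1,0],[-0.14,1,0,0,0,-1,0]]' >/dev/null
python3 -m crank '[[0,0,0,0,0,-0.18,0],[0,0,0,0,0,-0.36,0],[0,0,0,0,0,-0.54,0],[0,0,0,0,0,-0.72,0],[0,0,0,0,0,-0.9,0],[0,0,0,0,0,-1,0],[0,0,0,0,0,-1,0]]' >/dev/null
python3 -m crank '[[0,0,0,0,0,-0.18,0],[0,0,0,0,0,-0.36,0],[0,0,0,0,0,-0.386,0],[0,0,0,0,0,-0.386,0],[0,0,0,0,0,-0.386,0],[0,0,0,0,0,-0.386,0]]' >/dev/null
python3 w.py short:185
```

```text
t 26.4 [646.9 125.7 289.1] yaw 38.80 grip 1.001 F 0 wrench [-0.   0.2 -0.3] tilt 0.01 q6 -0.66
short:185 shift [-0.132 -0.036  1.041]
turn to 111.8 = -1.622; turn to 38.95 = -0.003; turn to 2.0 = 0.818; turn to -68.2 = 2.378;
```

```bash
python3 -m crank '[[-0.13,-0.035,0,0,0,0,0],[-0.13,-0.035,0.05,0,0,0,0],[-0.13,-0.035,0.3,0,0,0,0],[-0.13,-0.035,0.55,0,0,0,0],[-0.13,-0.035,0.8,0,0,0,0],[-0.13,-0.035,1,0,0,0,0],[-0.13,-0.035,1,0,0,0,0],[-0.13,-0.035,1,0,0,0,0]]' >/dev/null
python3 w.py short:185
python3 -m crank '[[0,0,0.03,0,0,0,0],[0,0,0.03,0,0,0,0.4],[0,0,0.03,0,0,0,0.9],[0,0,0.03,0,0,0,0.9],[0,0,0.03,0,0,0,0.9],[0,0,0.03,0,0,0,0.9],[0,0,0.03,0,0,0,0.9],[0,0,0.03,0,0,0,0.9],[0,0,0.03,0,0,0,0.9],[0,0,0.03,0,0,0,0.9]]' 60 >/dev/null
python3 w.py p2p:300
```

```text
t 27.1 [652.5 113.1 189.5] yaw 38.90 grip 0.996 F 0 wrench [ 0.5 -0.   0.4] tilt 0.01 q6 -0.68
short:185 shift [ 0.001 -0.002  0.045]
turn to 111.8 = -1.620; turn to 38.95 = -0.001; turn to 2.0 = 0.820; turn to -68.2 = 2.380; 
t 28.1 [652.5 113.4 186.6] yaw 38.94 grip 0.311 F 59 wrench [-0.6  0.2  5. ] tilt 0.04 q6 -0.68
p2p:300 shift [-2.417 -3.716 -1.135]
turn to 111.8 = -1.619; turn to 38.95 = -0.000; turn to 2.0 = 0.821; turn to -68.2 = 2.381;
```

```bash
python3 -m crank '[[0,0,-0.2,0,0,0,0.9],[0,0,-0.5,0,0,0,0.9],[0,0,-0.8,0,0,0,0.9],[-0.1,-0.2,-1,0,0,0,0.9],[-0.3,-0.5,-1,0,0,0,0.9],[-0.5,-0.8,-1,0,0,0,0.9],[-0.62,-1,-1,0,0,0,0.9]]' >/dev/null
python3 -m crank '[[-0.2,-0.3,0,0,0,0,0.9],[-0.4,-0.65,0,0,0,0,0.9],[-0.65,-1,0,0,0,0,0.9]]' >/dev/null
python3 -m crank '[[-0.2,-0.3,0,0,0,0,0.9],[-0.4,-0.65,0,0,0,0,0.9],[-0.65,-1,0,0,0,0,0.9]]' >/dev/null
python3 -m crank '[[-0.2,-0.3,0,0,0,0,0.9],[-0.4,-0.6,0,0,0,0,0.9],[-0.48,-0.71,0,0,0,0,0.9],[-0.48,-0.71,0,0,0,0,0.9],[-0.48,-0.71,0,0,0,0,0.9],[-0.48,-0.71,0,0,0,0,0.9]]' >/dev/null
python3 w.py p2p:191
```

```text
t 30.1 [ 515.1 -305.1  286.1] yaw 39.03 grip 0.313 F 59 wrench [-0.   0.8 -2.5] tilt 0.04 q6 -1.41
p2p:191 shift [-0.025 -0.019  0.951]
turn to 111.8 = -1.617; turn to 38.95 = 0.002; turn to 2.0 = 0.823; turn to -68.2 = 2.383;
```

```bash
python3 -m crank '[[-0.01,-0.01,0.2,0,0,0,0.9],[-0.01,-0.01,0.45,0,0,0,0.9],[-0.01,-0.01,0.7,0,0,0,0.9],[-0.01,-0.01,0.85,0,0,0,0.9],[-0.01,-0.01,0.92,0,0,0,0.9],[-0.01,-0.01,0.945,0,0,0,0.9],[-0.01,-0.01,0.945,0,0,0,0.9],[-0.01,-0.01,0.945,0,0,0,0.9]]' >/dev/null
python3 w.py p2p:191
python3 -m crank '[[0,0,0,0,0,0,0.5],[0,0,0,0,0,0,0.3],[0,0,0,0,0,0,0],[0,0,0,0,0,0,0],[0,0,0,0,0,0,0],[0,0,-0.2,0,0,0,0],[0,0,-0.5,0,0,0,0],[0,0,-0.8,0,0,0,0],[0,0,-1,0,0,0,0],[0,0,-1,0,0,0,0]]' >/dev/null
python3 w.py coil:300
```

```text
t 30.9 [ 514.7 -308.   192.7] yaw 38.94 grip 0.314 F 59 wrench [-0.6 -0.5 -1.2] tilt 0.10 q6 -1.41
p2p:191 shift [-0.004  0.003  0.017]
turn to 111.8 = -1.619; turn to 38.95 = -0.000; turn to 2.0 = 0.821; turn to -68.2 = 2.381; 
t 31.9 [ 514.8 -308.1  294.6] yaw 38.94 grip 0.999 F 0 wrench [-0.1 -0.9  1. ] tilt 0.31 q6 -1.41
coil:300 shift [ 2.109  0.707 -0.065]
turn to 111.8 = -1.619; turn to 38.95 = -0.000; turn to 2.0 = 0.821; turn to -68.2 = 2.381;
```

```bash
python3 -m crank '[[0.3,0.1,0,0,0,0,0],[0.65,0.2,0,0,0,0,0],[1,0.35,0,0,0,0,0]]' >/dev/null
python3 -m crank '[[0.35,0.1,0,0,0,0,0],[0.7,0.2,0,0,0,0,0],[1,0.35,0,0,0,0,0],[1,0.35,0,0,0,0,0],[1,0.35,0,0,0,0,0]]' >/dev/null
python3 -m crank '[[0.05,0.01,0,0,0,0,0],[0.1,0.01,0,0,0,0,0],[0.1,0.01,0.2,0,0,0,0],[0.1,0.01,0.3,0,0,0,0],[0.1,0.01,0.3,0,0,0,0],[0.1,0.01,0.3,0,0,0,0]]' >/dev/null
python3 w.py coil:180
```

```text
t 33.2 [ 437.8 -100.1  261.9] yaw 38.92 grip 1.000 F 0 wrench [-0.1 -0.5  0.7] tilt 0.01 q6 -1.17
coil:180 shift [ 0.008 -0.001  0.819]
turn to 111.8 = -1.620; turn to 38.95 = -0.001; turn to 2.0 = 0.820; turn to -68.2 = 2.380;
```

```bash
python3 -m crank '[[0.01,0,0.2,0,0,0,0],[0.01,0,0.4,0,0,0,0],[0.01,0,0.6,0,0,0,0],[0.01,0,0.75,0,0,0,0],[0.01,0,0.81,0,0,0,0],[0.01,0,0.81,0,0,0,0],[0.01,0,0.81,0,0,0,0]]' >/dev/null
python3 w.py coil:180
python3 -m crank '[[0,0,0,0,0,0,0.3],[0,0,0,0,0,0,0.6],[0,0,0,0,0,0,0.6],[0,0,0,0,0,0,0.6],[0,0,0,0,0,0,0.6],[0,0,0,0,0,0,0.6],[0,0,0,0,0,0,0.6]]' 60 >/dev/null
python3 w.py p2m:300
```

```text
t 34.0 [437.4 -99.3 181.5] yaw 38.93 grip 1.000 F 0 wrench [ 0.  -0.1  0.6] tilt 0.08 q6 -1.17
coil:180 shift [-0.001 -0.003  0.015]
turn to 111.8 = -1.619; turn to 38.95 = -0.000; turn to 2.0 = 0.821; turn to -68.2 = 2.381; 
t 34.6 [437.2 -99.2 181.5] yaw 38.94 grip 0.571 F 61 wrench [-1.4  1.1  8.4] tilt 0.06 q6 -1.17
p2m:300 shift [-1.346 -0.707 -1.185]
turn to 111.8 = -1.619; turn to 38.95 = -0.000; turn to 2.0 = 0.821; turn to -68.2 = 2.381;
```

```bash
python3 -m crank '[[0,0,-0.2,0,0,0,0.7],[0,0,-0.5,0,0,0,0.7],[0,0,-0.8,0,0,0,0.7],[-0.2,-0.1,-1,0,0,0,0.7],[-0.5,-0.25,-1,0,0,0,0.7],[-0.8,-0.4,-1,0,0,0,0.7],[-1,-0.55,-1,0,0,0,0.7],[-1,-0.55,-1,0,0,0,0.7]]' >/dev/null
python3 -m crank '[[-0.2,-0.1,0,0,0,0,0.7],[-0.34,-0.155,0,0,0,0,0.7],[-0.34,-0.155,0,0,0,0,0.7],[-0.34,-0.155,0,0,0,0,0.7],[-0.34,-0.155,0,0,0,0,0.7]]' >/dev/null
python3 w.py p2m:186
```

```text
t 36.0 [ 466.3 -246.7  280.7] yaw 38.98 grip 0.572 F 62 wrench [ 0.6  0.4 -1.4] tilt 0.04 q6 -1.39
p2m:186 shift [-0.016 -0.006  0.947]
turn to 111.8 = -1.618; turn to 38.95 = 0.001; turn to 2.0 = 0.822; turn to -68.2 = 2.382;
```

```bash
python3 -m crank '[[-0.01,0,0.2,0,0,0,0.7],[-0.01,0,0.45,0,0,0,0.7],[-0.01,0,0.7,0,0,0,0.7],[-0.01,0,0.85,0,0,0,0.7],[-0.01,0,0.92,0,0,0,0.7],[-0.01,0,0.94,0,0,0,0.7],[-0.01,0,0.94,0,0,0,0.7],[-0.01,0,0.94,0,0,0,0.7]]' >/dev/null
python3 w.py p2m:186
python3 -m crank '[[0,0,0,0,0,0,0.4],[0,0,0,0,0,0,0.2],[0,0,0,0,0,0,0],[0,0,0,0,0,0,0],[0,0,0,0,0,0,0],[0,0,-0.2,0,0,0,0],[0,0,-0.5,0,0,0,0],[0,0,-0.8,0,0,0,0],[0,0,-1,0,0,0,0]]' >/dev/null
python3 -m crank '[[0.2,0,-0.2,0,0,0,0],[0.5,0,-0.5,0,0,0,0],[0.8,0,-0.8,0,0,0,0],[1,0,-1,0,0,0,0],[1,0,-1,0,0,0,0]]' >/dev/null
python3 w.py
python3 - <<'E'
from h import *
for n in("top","scene"):
    p,d=capture(n);cv2.imwrite(f"pics/{n}2.png",p[:,:,::-1]);W=cloud(n,d)
    from w import c3,c2,d as ax,u3,u2
    for k,c,u,H in(("long",c3,u3,85),("vial",c3-77*ax(u3),u3,70),("mixer",c3+77*ax(u3),u3,40),("short",c2+38.5*ax(u2),u2,50),("coil",c2-38.5*ax(u2),u2,40),("jar",np.array([441.8,12.2]),0,46)):
        q=tops(W,d,c,H+(0 if k=="jar" else 4),38)
        if len(q): e=np.array(cv2.minAreaRect(q[:,:2].astype(np.float32))[0])-c;print(n,k,len(q),"local err",np.round([e@ax(u),e@ax(u+90)],1),"top z",np.round(np.median(q[:,2]),1))
        else: print(n,k,"none")
E
```

```text
t 36.8 [ 467.3 -248.5  187.5] yaw 38.94 grip 0.570 F 62 wrench [ 0.5  0.4 -1. ] tilt 0.08 q6 -1.39
p2m:186 shift [ 0.005 -0.002  0.015]
turn to 111.8 = -1.619; turn to 38.95 = -0.000; turn to 2.0 = 0.821; turn to -68.2 = 2.381; 
t 38.1 [ 403.5 -169.4  389.3] yaw 39.00 grip 0.998 F 0 wrench [-0.4 -0.2  0.9] tilt 0.28 q6 -1.35
turn to 111.8 = -1.618; turn to 38.95 = 0.001; turn to 2.0 = 0.822; turn to -68.2 = 2.382; 
t 38.2 [ 404.  -170.3  387.7] yaw 38.97 grip 1.001 F 0 wrench [ 0.3 -0.5 -0.2] tilt 0.17 q6 -1.35
turn to 111.8 = -1.618; turn to 38.95 = 0.000; turn to 2.0 = 0.822; turn to -68.2 = 2.382; 
top long 205 local err [0.9 0.4] top z 90.1
top vial 161 local err [ 0.6 -0.2] top z 75.0
top mixer 501 local err [-0.4 -0.3] top z 45.3
top short 15 local err [11.8  2.9] top z 53.8
top coil none
top jar 464 local err [-0.1  0.2] top z 47.1
scene long 201 local err [0.3 0.9] top z 88.9
scene vial 137 local err [-0.   0.3] top z 73.7
scene mixer 578 local err [-0.8  0.2] top z 44.1
scene short 180 local err [-0.2  0.8] top z 54.1
scene coil 503 local err [0.9 0.8] top z 44.2
scene jar 361 local err [-0.6 -0. ] top z 46.0
```

View pics/scene2.png

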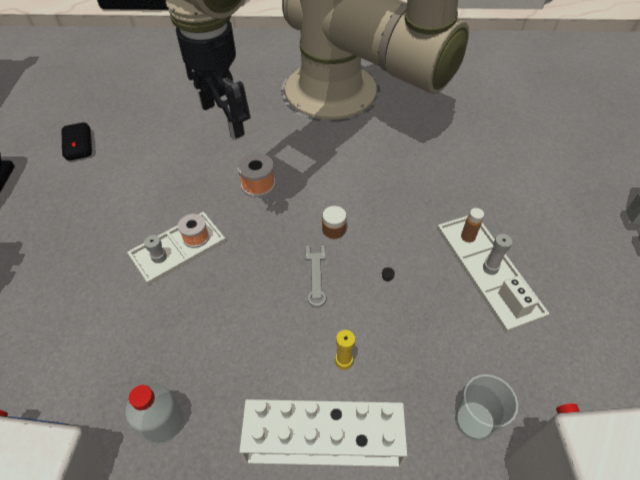

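The picture shows all five parts upright in their pockets: short column (155,248), coil (193,230), vial (472,225), long column (498,253) and mixer (518,295). Every centre is within about 1 mm of its pocket centre, the top heights match parts seated on the floor, and the jar (334,222) hasn't moved. I'm handing it in.

```bash
python3 -m crank '[[0,0,0,0,0,0,0],[0,0,0,0,0,0,0],[0,0,0,0,0,0,0]]' >/dev/null; python3 -c "from rig import ticket;print(ticket.finish_job())"
```

```text
the job is handed in; nothing more can be done
None
```

Both kits are made up and the job is handed in: the last pictures showed all five parts upright and seated within about 1 mm of their pocket centres, the jar where it stood, and the arm clear; no verdict came back.

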